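# Weigh the pill canister on the bedside hook scale

## Robot

A 6-joint arm with a two-finger parallel gripper is mounted at the origin on the work surface. World frame = base frame: x ahead of the robot, y to its left, z up, the work surface at z = 0. Lengths are in m, angles in rad, forces in N, time in s.
With the tool pointing down it reaches from about 0.35 to 0.775 m from the base axis. Payload 7.3 kg.
Tool frame: the origin (TCP) lies midway between the tips of the shut fingers; the grasp point (between the pads) lies grasp_offset behind it (grasp_offset is the distance from the TCP to the grasp point, in m); z points along the fingers, y is the line along which they close (so a half turn about z gives the same grasp; the last joint's range is limited). The gripper opens to 92 mm and grips with 3 to 60 N. Pads are 19 mm wide; open, the fingers measure 130 mm over their backs; the gripper's body (75 mm by 190 mm) begins 47 mm behind the grasp point.
Start: joints at [-0.146, 0.342, 1.524, -0, 1.275, -0.146], TCP at [0.525, 0, 0.227] pointing down, gripper open.
Joint ranges: [-2.53, 2.53], [-0.77, 2.02], [0.04, 2.7], [-1, 4.14], [0.28, 2.66], [-3.11, 3.11]. Speed limits (rad/s): [2.57, 2.57, 3.14, 3.14, 3.14, 3.14].

## Interface

Orientations are given as [roll, pitch, yaw] about the fixed x, y, z axes, in that order (R = Rz(yaw) Ry(pitch) Rx(roll)).
In Python, from cell import * gives the robot as it stands.
- The arm moves only by the tool step_arm, never from a script. Its argument "plan" is a list of rows, each a list of 5 numbers: the closure, from -1 (fully open) to 1 (shut), then the shift along the tool's x, y, z in m, then the turn about the tool's z in rad. In form: [[hand, x, y, z, twist], ...]. A call has 1 to 20 rows; each row is the pose to reach, as a shift and turn from the pose commanded when the call began, along the tool's axes at that moment; what a row does not reach only later rows make up. A row lasts 1/8 s, in which the tool goes at most 62.5 mm and 10.7 degrees, less where a joint would pass 70% of its speed; a pose out of reach is approached as far as the arm can. A call with a gripper value outside its range is refused whole. The fingers move at their own pace and stop on an object; "grip_force" is the grip in N (left out, the last holds). Time passes only in rows, so rows that repeat a pose let the fingers close. It gives the time, the measured TCP pose, the force, the opening and the grip force at its end, in the units of the state.
- observe(): the state, without advancing time (a new reading comes with each control period).
- read_camera(name): name is "scene" or "side" or "wrist"; returns a dict with "img" (400x640x3 uint8, red, green, blue), "range_z" (400x640 float32, m along the optical axis (not along the pixel's ray), 0 where there is no reading), "fx", "fy", "cx", "cy" (pixels), "R" (3x3) and "t" (3): a world point X has camera coordinates R X + t; the wrist camera has in their place "T_tool_cam" (4x4, takes a point from camera to tool coordinates, whose origin is the TCP and whose axes are the flange's). Camera axes: x right, y down, z forward; pixel columns grow to the right and rows downward; lengths in m; the calibration is good to about 2 mm. A picture is of the moment at which its call begins: read the wrist's pose just before it.
- hand_in(): hands the job in; it is judged then, once.
The state is a dict: "time": time; "qpos": joint angles; "qvel": joint speeds; "joint_efforts": joint torques, N m; "tool_pos": TCP position; "tool_rot": TCP orientation; "contact_force": force on the tool from outside, world axes, zero at the start; "torque": the same for the moment, N m; "opening": finger opening in m; "grip_force": force on a finger pad.
Only numpy, scipy, OpenCV 4.12 (cv2) and the standard library are available. Lean on these libraries where they do the work, as an engineer would, in place of code of your own. Each camera call takes 0.05 s, during which the arm holds its last target. There are 200 camera calls.

## Task

Weigh the steel pill canister: hang it by its cross pin on the two prongs of the spring scale, easing its weight onto the hook so slowly and gently that the hook never jerks, bounces or is pulled close to the end of its travel, then let go and leave it hanging free until it has been quite still for a good second. Then take hold of its stem again, ease it slowly up off the hook, and set it down (not drop it) upright in the recess of the round cork coaster. Leave the other things on the table where they are.

Things in the scene. Friction and masses are not known exactly. Their poses are not given: they have to be found in the camera images.
- canister: Plain steel pill canister, 0.25 to 0.8 kg (unknown), upright at the start. Origin: centre of its underside, z up. Round body 64 mm across, lid 68 mm across up to z = 62 mm; on the lid a square stem 12 x 12 mm (faces along x and y) up to z = 170 mm, with a cross pin through it. Centre of mass on the axis, low in the body.
- cross_pin (a point): Centre of the canister's round cross pin, at canister z = 115 mm: 8 mm thick, 90 mm long over its ends, along the canister's y axis, passing through the stem and sticking out 45 mm either side of the axis.
- stem_grip (a point): Where to grip the canister's 12 mm square stem, at canister z = 158 mm, 43 mm above the pin's centre and 12 mm below the stem's top.
- scale: Spring scale fixed to the table: white foot 170 x 130 x 12 mm, grey column 35 x 64 mm, 261 mm high, its front face 50 mm along +x from the origin. Origin on the table; x points from the hook's open end back to the column. The hook slides up and down the front: two steel prongs 8 mm thick, 36 mm clear apart, reach out to -x, each bent into a trough. The stem goes between them.
- hook_seat (a point): Midway between the prongs: where the pin's centre lies when seated across both troughs, pin along the scale's y axis. At scale x = -35 mm, y = 0, 233 mm above the table when empty; moves with the hook. Prong undersides are 12 mm below it; behind, the prongs rise to 16 mm above it. Bring the pin in from -x, 25 to 35 mm above the seat, then lower.
- hook_tips (a point): Midway between the tops of the prongs' two upturned tips (the open end of the hook): 21 mm in front (-x) of hook_seat and 20 mm above it. The trough mouth is 34 mm wide along x, its bottom flat for 14 mm. The pin must pass over the tips and the lid, 53 mm below the pin's centre, under the prongs.
- hook (a joint): Hook travel downwards in m: 0 empty, against the top stop; end stop 0.095. The spring yields from 0.3 N on, 10 mm per further newton, lightly damped; the free canister settles at 21 to 76 mm by its weight. Keep below 0.085 and slower than 0.08 m/s both ways: letting go with more than about 0.5 N of the weight not on the hook, or pressed on beyond the weight, is too jerky.
- coaster: Round cork coaster fixed to the table, 92 mm across, rim 14 mm high; recess 80 mm across with its floor 8 mm above the table. Origin: centre of its underside.
- glass: Drinking glass, 72 mm across, 100 mm high, loose, leave alone. Origin: centre of its underside.
- pill_jar: Small amber jar with white cap, 48 mm across, 75 mm high, loose, leave alone. Origin: centre of its underside.
- mug: White mug, 76 mm across, 85 mm high, loose, leave alone. Origin: centre of its underside.
- clock: White alarm clock 40 x 90 x 85 mm, loose, leave alone. Origin: centre of its underside.

How it is judged:
By the outcome, as a careful person would: the job done as asked, in the order asked, and still so for the second after the job is handed in, with the robot touching nothing.
It also fails if it takes over 72 s, if anything falls off the work surface, if the arm or the gripper's body presses on something with over 40 N, if the wrist force passes 120 N, or if a joint passes its speed limit or range.

## Working session

There is one attempt and no reset: what is moved stays moved. The work goes in short steps, Python scripts to look and compute and a tool call to move; the robot and the scene stay as the last step left them, time stands still between calls to the robot, and variables do not carry over. Pictures are saved under pics/ and viewed, at most 11 in all, crops included, and the job is handed in when it is done.

Besides the shell and the picture viewer there is one more tool, called after "Request:" by a JSON object that holds its "api" and its "payload", one argument or row to a line. step_arm: Moves the arm, as the interface text tells. Its arguments: {"type":"object","properties":{"plan":{"type":"array","items":{"type":"array","items":{"type":"number"}}},"grip_force":{"type":"number"}},"required":["plan"]}

```bash
ls; mkdir -p pics; python3 - <<'E'
from cell import *
import cv2,numpy as np
s=observe(); print({k:np.round(v,4).tolist() if not isinstance(v,dict) else v for k,v in s.items()})
for n in("scene","side"):
    c=read_camera(n); cv2.imwrite(f"pics/{n}0.png",c["img"][...,::-1]); np.savez(f"pics/{n}0.npz",**c)
    print(n,c["fx"],c["cx"],c["cy"],c["R"].round(3).tolist(),c["t"])
E
```

```text
pics
{'time': 0.0, 'qpos': [-0.146, 0.3427, 1.525, -0.0, 1.2754, -0.146], 'qvel': [0.0003, -0.0009, 0.0006, -0.0, 0.0004, 0.0012], 'joint_efforts': [0.0008, -43.1246, -24.422, 0.0718, 0.0559, -0.0001], 'tool_pos': [0.5246, 0.0001, 0.226], 'tool_rot': [-3.1401, -0.0002, 1.5708], 'contact_force': [-0.3056, 0.1055, 0.7926], 'torque': [0.0216, -0.0306, -0.0011], 'grip_force': 0.0, 'opening': 0.0918}
scene 412.8247525782209 316.4413226172864 199.92981432770566 [[0.58, 0.815, -0.003], [0.527, -0.377, -0.762], [-0.622, 0.44, -0.648]] [-0.30011693 -0.1695258   1.34190595]
side 389.69601168543676 315.9673014258979 199.5548754995205 [[0.975, -0.223, 0.017], [-0.15, -0.708, -0.691], [0.167, 0.67, -0.723]] [-0.53781128  0.20455404  1.07582681]
```

View pics/scene0.png

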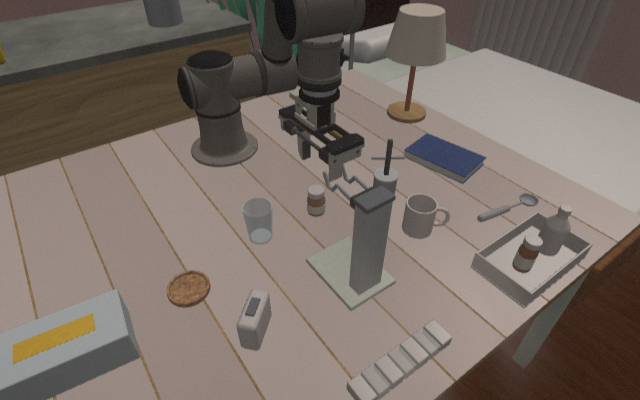

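View pics/side0.png

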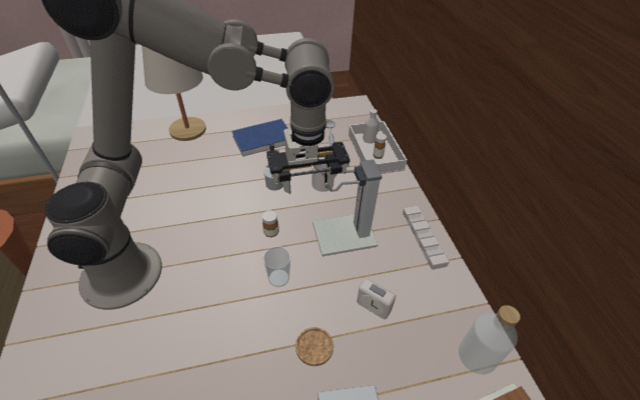

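The scene view shows the canister's stem at (389,155), pin near (388,157), hook near (350,185), column top at (373,198), coaster at (188,288). In the side view the coaster is at (315,346) and the column top at (368,168); the canister is mostly hidden by the gripper at (275,175).

```bash
cat > h.py <<'E'
import numpy as np,cv2
def cloud(c):
    z=c["range_z"]; v,u=np.mgrid[:z.shape[0],:z.shape[1]]
    P=np.stack([(u-c["cx"])/c["fx"]*z,(v-c["cy"])/c["fy"]*z,z],-1)
    if "R" in c: P=(P-c["t"])@c["R"]
    else:
        T=c["T_tw"]; P=P@T[:3,:3].T+T[:3,3]
    P[z==0]=np.nan
    return P
def sel(P,lo,hi): return ((P>lo)&(P<hi)).all(-1)
E
python3 - <<'E'
from h import *
cs={n:dict(np.load(f"pics/{n}0.npz")) for n in("scene","side")}
top=[]
for n,c in cs.items():
    P=cloud(c)
    print(n,"cam",(-c["R"].T@c["t"]).round(3))
    pts={"scene":dict(coaster=(188,288),coltop=(373,198),foot=(330,275),lid=(386,178),stem=(389,150),pinL=(376,157),pinR=(402,157),hook=(335,187),glass=(258,205),jar=(316,190),mug=(420,205),clock=(255,315)),
     "side":dict(coaster=(315,346),coltop=(368,168),foot=(335,240),lid=(272,178),hook=(335,182))}[n]
    for k,(u,v) in pts.items(): print(k,P[v,u].round(3))
    hsv=cv2.cvtColor(c["img"],cv2.COLOR_RGB2HSV)
    # coaster
    k="coaster";p=P[pts[k][1],pts[k][0]]
    m=sel(P,[p[0]-.07,p[1]-.07,.005],[p[0]+.07,p[1]+.07,.03]); q=P[m]
    (cx,cy),r=cv2.minEnclosingCircle(q[:,:2].astype(np.float32)); print("coaster",cx,cy,r,np.percentile(q[:,2],[5,50,95]).round(4))
    p=P[pts["coltop"][1],pts["coltop"][0]]
    m=sel(P,[p[0]-.08,p[1]-.08,p[2]-.012],[p[0]+.08,p[1]+.08,p[2]+.012]); q=P[m]
    print("coltop",cv2.minAreaRect(q[:,:2].astype(np.float32)),q[:,2].mean(),len(q))
    f=P[pts["foot"][1],pts["foot"][0]]
    m=sel(P,[p[0]-.25,p[1]-.2,.008],[p[0]+.2,p[1]+.2,.017]); q=P[m]
    print("foot",cv2.minAreaRect(q[:,:2].astype(np.float32)),len(q))
c=cs["scene"]; cr=c["img"][120:300,290:450,::-1]
cv2.imwrite("pics/crop1.png",cv2.resize(cr,None,fx=3.3,fy=3.3,interpolation=cv2.INTER_CUBIC))
E
```

```text
scene cam [ 1.098 -0.41   0.739]
coaster [ 0.474 -0.314  0.008]
coltop [0.693 0.001 0.26 ]
foot [ 0.629 -0.042  0.013]
lid [0.484 0.254 0.064]
stem [0.472 0.264 0.143]
pinL [0.449 0.243 0.117]
pinR [0.489 0.299 0.117]
hook [ 0.608 -0.019  0.24 ]
glass [ 0.392 -0.086  0.075]
jar [0.43  0.061 0.078]
mug [0.605 0.26  0.05 ]
clock [ 0.669 -0.247  0.082]
coaster 0.4748193621635437 -0.31626731157302856 0.08629811555147171 [0.0068 0.0097 0.0158]
coltop ((0.6631320118904114, 0.004444677382707596), (0.0997043028473854, 0.07190974056720734), 0.6726322770118713) 0.25928704929881385 785
foot ((0.675364077091217, 0.023868918418884277), (0.34309443831443787, 0.468113511800766), 83.34707641601562) 2382
side cam [ 0.376 -0.697  0.928]
coaster [ 0.477 -0.317  0.007]
coltop [0.686 0.004 0.261]
foot [ 0.605 -0.019  0.01 ]
lid [0.458 0.233 0.06 ]
hook [0.672 0.231 0.001]
coaster 0.49515998363494873 -0.3089123070240021 0.07717835158109665 [0.0059 0.0089 0.0148]
coltop ((0.6605821847915649, 0.003208991140127182), (0.07192911952733994, 0.10054190456867218), 89.10771179199219) 0.2581604697111009 393
foot ((0.6709439754486084, 0.023539572954177856), (0.35332590341567993, 0.466523140668869), 84.09795379638672) 1724
```

View pics/crop1.png

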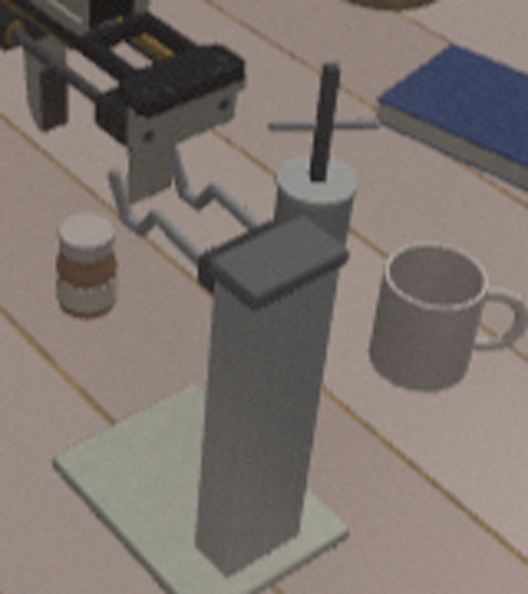

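The crop shows the stem and cross pin clearly (pin ends near crop (270,126) and (378,124)). The two prongs' tips are at about (113,175) and (180,150), right by a gripper finger, so I'll go straight up first and then towards the canister to look from above.

Request:
{"api": "step_arm", "payload": {
  "plan": [
    [-1, 0, 0, -0.05, 0],
    [-1, 0, 0, -0.1, 0],
    [-1, 0, 0, -0.15, 0],
    [-1, 0.05, -0.02, -0.17, 0],
    [-1, 0.1, -0.05, -0.17, 0],
    [-1, 0.13, -0.08, -0.17, 0],
    [-1, 0.13, -0.08, -0.17, 0],
    [-1, 0.13, -0.08, -0.17, 0]
  ]
}}

```text
time: 1.1
tool_pos: [0.4452, 0.1298, 0.3966]
tool_rot: [3.142, 0.0, 1.571]
contact_force: [0.4, 0.4, 0.1]
opening: 0.0918
grip_force: 0.0
```

```bash
cat >> h.py <<'E'
from scipy.spatial.transform import Rotation as Ro
def grab(n,tag):
    import cell
    s=cell.observe(); c=cell.read_camera(n)
    if n=="wrist":
        T=np.eye(4); T[:3,:3]=Ro.from_euler("xyz",s["tool_rot"]).as_matrix(); T[:3,3]=s["tool_pos"]; c["T_tw"]=T@c["T_tool_cam"]
    cv2.imwrite(f"pics/{n}{tag}.png",c["img"][...,::-1]); np.savez(f"pics/{n}{tag}.npz",**c); return c,s
E
python3 - <<'E'
from h import *
import cell
print([k for k in dir(cell) if k[0]!='_'], getattr(cell,"grasp_offset",None))
for n in("wrist","scene","side"): c,s=grab(n,1)
print(s)
a=[np.load(f"pics/{n}1.npz")["img"] for n in("wrist","scene")]
cv2.imwrite("pics/both1.png",a[0][...,::-1])
E
```

```text
['IKError', 'grasp_offset', 'hand_in', 'observe', 'read_camera'] 0.0188
{'time': 1.2, 'qpos': array([ 1.17180419e-01,  1.49766215e-01,  1.32268785e+00, -2.61159280e-04,
        1.66968155e+00,  1.18346173e-01]), 'qvel': array([-0.00655687,  0.0028948 , -0.00012978,  0.00187205,  0.00077899,
        0.00310495]), 'joint_efforts': array([ 4.30432046e-01, -3.55404389e+01, -2.67681098e+01,  1.04196144e-01,
        4.70996636e-02, -5.33555110e-03]), 'tool_pos': array([0.44562613, 0.1293033 , 0.3963479 ]), 'tool_rot': array([-3.14108418e+00,  3.22186412e-04,  1.56960494e+00]), 'contact_force': array([-0.24625182,  0.55773832,  0.76801368]), 'torque': array([-0.01599022, -0.01006202,  0.04376227]), 'grip_force': 0.0, 'opening': 0.09194155365464707}
```

View pics/wrist1.png

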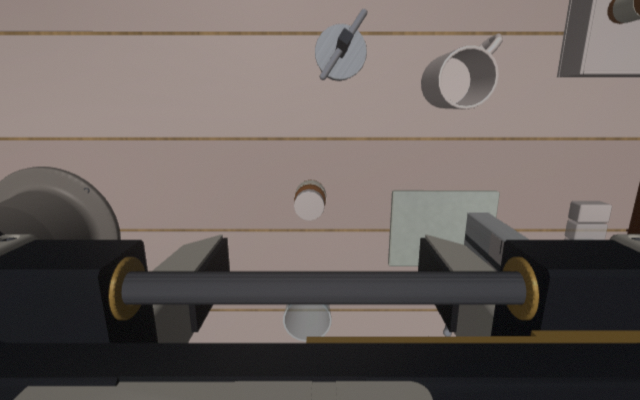

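View pics/side1.png

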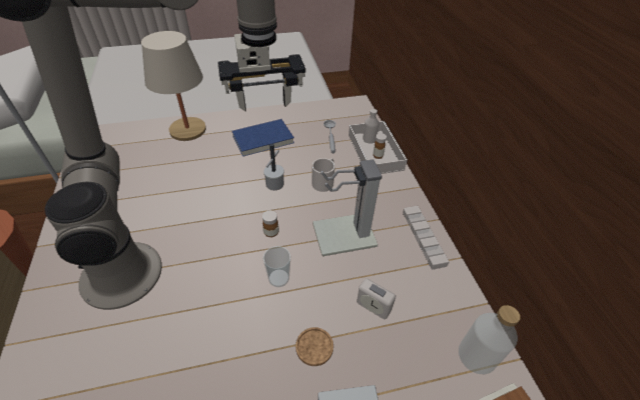

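The wrist view shows the canister lid at (341,53) with its pin running (323,76)–(365,12), and the scale foot at (443,228). The side view now has clear sight of the hook at (345,180) and the canister at (274,175).

```bash
python3 - <<'E'
from h import *
def fitcirc(q):
    from scipy.optimize import least_squares
    return least_squares(lambda p:np.hypot(q[:,0]-p[0],q[:,1]-p[1])-p[2],[*q.mean(0)[:2],.04],loss="soft_l1",f_scale=.002).x
def line(q):
    m=np.median(q,0); d=np.linalg.svd(q-m)[2][0]; return m,np.degrees(np.arctan2(d[1],d[0]))%180
for n in("wrist","scene","side"):
    c=dict(np.load(f"pics/{n}1.npz")); P=cloud(c); print(n)
    near=lambda x,y,r,z0,z1:P[(np.hypot(P[...,0]-x,P[...,1]-y)<r)&(P[...,2]>z0)&(P[...,2]<z1)]
    q=near(.472,.265,.036,.056,.066); print(" lid",len(q),q.mean(0).round(4), np.array(cv2.minEnclosingCircle(q[:,:2].astype(np.float32))[0]).round(4),np.median(q[:,2]).round(4))
    q=near(.472,.265,.06,.105,.126); print(" pin",len(q),line(q[:,:2])); e=(q[:,:2]-q[:,:2].mean(0))@np.linalg.svd(q[:,:2]-q[:,:2].mean(0))[2][0]; i,j=e.argmin(),e.argmax(); print(q[i].round(4),q[j].round(4))
    q=near(.472,.265,.025,.130,.165); print(" stem",len(q),q.mean(0).round(4)); q=near(.472,.265,.025,.166,.178); print(" stemtop",len(q),q.mean(0).round(4))
    q=near(.475,-.315,.06,.0115,.018); 
    if len(q)>20: print(" coaster rim",len(q),fitcirc(q).round(4)); q=near(.475,-.315,.03,.004,.0105);print(" floor",q.mean(0).round(4))
    # scale column top & foot & hook
    m=((np.hypot(P[...,0]-.69,P[...,1]-.003)<.07)&(P[...,2]>.254)&(P[...,2]<.28)).astype(np.uint8)
    q=P[m>0]; 
    if len(q)>10: print(" coltop",len(q),cv2.minAreaRect(q[:,:2].astype(np.float32)),np.median(q[:,2]))
    m=((np.hypot(P[...,0]-.62,P[...,1])<.2)&(P[...,2]>.008)&(P[...,2]<.017)).astype(np.uint8)
    m=cv2.morphologyEx(m,cv2.MORPH_OPEN,np.ones((3,3)))
    k,lab,st,_=cv2.connectedComponentsWithStats(m); i=1+st[1:,4].argmax(); q=P[lab==i]; print(" foot",len(q),cv2.minAreaRect(q[:,:2].astype(np.float32)))
    m=(np.hypot(P[...,0]-.60,P[...,1])<.08)&(P[...,2]>.20)&(P[...,2]<.275)&(P[...,0]<.655)
    q=P[m]; print(" hook",len(q)); 
    if len(q): o=np.argsort(q[:,0]); print(q[o][::max(1,len(q)//25)].round(3).tolist())
E
```

```text
wrist
 lid 1665 [0.4688 0.2652 0.0625] [0.4679 0.2665] 0.0625
 pin 451 (array([0.46223334, 0.25911412]), np.float64(55.91849288489897))
[0.4932 0.3034 0.1158] [0.4438 0.2289 0.1165]
 stem 71 [0.4656 0.2618 0.1486]
 stemtop 164 [0.4673 0.2662 0.1704]
 foot 5091 ((0.6390277147293091, 0.004512123763561249), (0.12912480533123016, 0.16966114938259125), 89.71045684814453)
 hook 56
[[0.565, -0.017, 0.25], [0.565, -0.016, 0.251], [0.565, -0.017, 0.251], [0.565, -0.016, 0.25], [0.565, -0.02, 0.251], [0.566, -0.017, 0.252], [0.566, -0.016, 0.251], [0.566, -0.016, 0.251], [0.566, -0.018, 0.253], [0.566, -0.017, 0.253], [0.567, -0.017, 0.252], [0.567, -0.02, 0.252], [0.567, -0.017, 0.254], [0.567, -0.015, 0.25], [0.567, -0.017, 0.253], [0.568, -0.015, 0.249], [0.568, -0.014, 0.248], [0.568, -0.016, 0.245], [0.568, -0.017, 0.254], [0.568, -0.019, 0.254], [0.568, -0.016, 0.253], [0.569, -0.015, 0.251], [0.569, -0.014, 0.251], [0.569, -0.015, 0.245], [0.569, -0.017, 0.241], [0.57, -0.018, 0.252], [0.57, -0.016, 0.253], [0.572, -0.017, 0.252]]
scene
 lid 277 [0.4726 0.2629 0.0626] [0.4695 0.2665] 0.
[... 1659 characters left out ...]
0.133615180850029, 0.16996453702449799), 89.09242248535156)
 hook 269
[[0.564, -0.018, 0.249], [0.568, -0.022, 0.251], [0.571, -0.022, 0.247], [0.574, -0.022, 0.237], [0.577, -0.02, 0.241], [0.579, 0.02, 0.228], [0.583, -0.021, 0.223], [0.588, -0.02, 0.228], [0.592, 0.027, 0.227], [0.595, -0.021, 0.228], [0.599, 0.022, 0.229], [0.602, -0.023, 0.239], [0.605, -0.021, 0.243], [0.607, -0.023, 0.245], [0.611, -0.019, 0.247], [0.615, 0.026, 0.248], [0.619, -0.017, 0.248], [0.623, -0.022, 0.248], [0.628, 0.024, 0.247], [0.633, 0.02, 0.246], [0.636, 0.024, 0.245], [0.641, 0.019, 0.242], [0.646, -0.02, 0.238], [0.65, 0.023, 0.24], [0.654, -0.01, 0.241], [0.654, 0.007, 0.233], [0.655, -0.005, 0.247]]
```

Request:
{"api": "step_arm", "payload": {
  "plan": [
    [-1, 0.05, 0.01, 0.0, -0.17],
    [-1, 0.1, 0.0232, 0.03, -0.34],
    [-1, 0.1357, 0.0232, 0.07, -0.51],
    [-1, 0.1357, 0.0232, 0.11, -0.68],
    [-1, 0.1357, 0.0232, 0.15, -0.85],
    [-1, 0.1357, 0.0232, 0.17, -0.972],
    [-1, 0.1357, 0.0232, 0.187, -0.972],
    [-1, 0.1357, 0.0232, 0.187, -0.972],
    [-1, 0.1357, 0.0232, 0.187, -0.972]
  ]
}}

```text
time: 2.38
tool_pos: [0.4689, 0.2655, 0.2102]
tool_rot: [3.141, 0.0, 2.542]
contact_force: [-0.6, 0.2, 0.5]
opening: 0.0917
grip_force: 0.0
```

```bash
python3 - <<'E'
from h import *
for n in("scene","wrist"): c,s=grab(n,2)
print(s["tool_pos"],s["tool_rot"],s["contact_force"])
P=cloud(c); m=(np.hypot(P[...,0]-.4685,P[...,1]-.2655)<.03)&(P[...,2]>.15)&(P[...,2]<.18)
q=P[m]; print(len(q), q.mean(0) if len(q) else 0)
E
```

```text
[0.46899013 0.26560687 0.21052925] [3.14036864e+00 9.33202986e-04 2.54209240e+00] [-0.60550843 -0.71906054 -0.33944269]
547 [0.46545891 0.26766992 0.16734687]
```

View pics/wrist2.png

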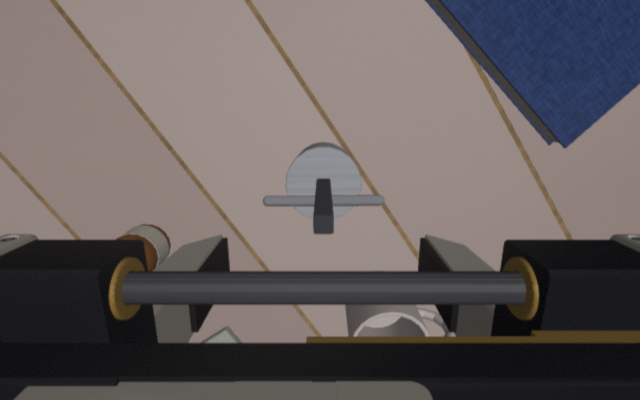

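The pin is level in the wrist image, (263,201)–(384,200), and the stem is at column 323, centred between the fingers. Descend and grip.

Request:
{"api": "step_arm", "payload": {
  "plan": [
    [-1, 0, 0, 0.02, 0],
    [-1, 0, 0, 0.04, 0],
    [-1, 0, 0, 0.06, 0],
    [-1, 0, 0, 0.0712, 0],
    [-1, 0, 0, 0.0712, 0],
    [-1, 0, 0, 0.0712, 0]
  ]
}}

```text
time: 3.22
tool_pos: [0.4688, 0.2659, 0.1394]
tool_rot: [3.14, 0.001, 2.543]
contact_force: [-0.2, 0.5, 0.0]
opening: 0.0918
grip_force: 0.0
```

```bash
cat >> h.py <<'E'
def F(k=6):
    import cell
    f=[]
    for _ in range(k):
        cell.read_camera("wrist"); f.append(cell.observe()["contact_force"])
    f=np.array(f); return f.mean(0).round(2),f.std(0).round(2)
E
python3 - <<'E'
from h import *
import cell
print(F(10)); s=cell.observe(); print(s["tool_pos"],s["time"])
E
```

```text
(array([-0.23, -0.32,  0.17]), array([0.53, 0.53, 0.39]))
[0.46821509 0.26572422 0.13859118] 3.725
```

Request:
{"api": "step_arm", "payload": {
  "plan": [
    [0.4, 0, 0, 0, 0],
    [0.7, 0, 0, 0, 0],
    [1, 0, 0, 0, 0],
    [1, 0, 0, 0, 0],
    [1, 0, 0, 0, 0],
    [1, 0, 0, 0, 0],
    [1, 0, 0, 0, 0]
  ],
  "grip_force": 30
}}

```text
time: 4.6
tool_pos: [0.4682, 0.2657, 0.1385]
tool_rot: [3.142, 0.0, 2.543]
contact_force: [0.2, -0.4, 0.1]
opening: 0.0264
grip_force: 0.0
```

Request:
{"api": "step_arm", "payload": {
  "plan": [
    [1, 0, 0, 0, 0],
    [1, 0, 0, 0, 0],
    [1, 0, 0, 0, 0],
    [1, 0, 0, 0, 0]
  ]
}}

```text
time: 5.1
tool_pos: [0.4683, 0.2658, 0.1385]
tool_rot: [3.141, 0.0, 2.543]
contact_force: [0.7, -0.3, 0.5]
opening: 0.0114
grip_force: 30.0
```

Request:
{"api": "step_arm", "payload": {
  "plan": [
    [1, 0, 0, -0.005, 0],
    [1, 0, 0, -0.015, 0],
    [1, 0, 0, -0.03, 0],
    [1, 0, 0, -0.03, 0],
    [1, 0, 0, -0.03, 0]
  ]
}}

```text
time: 5.72
tool_pos: [0.4681, 0.2657, 0.1686]
tool_rot: [3.141, 0.0, 2.543]
contact_force: [0.4, -0.6, -5.0]
opening: 0.0117
grip_force: 30.0
```

```bash
python3 - <<'E'
from h import *
import cell
print(F(20)); s=cell.observe(); print(s["tool_pos"],s["tool_rot"],s["time"],s["opening"],s["grip_force"])
E
```

```text
(array([-0.12, -0.02, -4.02]), array([0.61, 0.53, 0.52]))
[0.46825056 0.26571768 0.16855113] [3.14149002e+00 1.27424644e-04 2.54280393e+00] 6.725 0.011713468036809319 29.99938130378723
```

Weight is about 4.1 N, so it should settle at roughly 38 mm. Lift and move in front of the hook, turning the pin to the scale's y.

Request:
{"api": "step_arm", "payload": {
  "plan": [
    [1, 0, 0, -0.015, 0],
    [1, 0, 0, -0.035, 0],
    [1, 0, 0, -0.06, 0],
    [1, 0, 0, -0.085, 0],
    [1, -0.004, -0.006, -0.105, -0.02],
    [1, -0.012, -0.0176, -0.117, -0.06],
    [1, -0.024, -0.0352, -0.12, -0.12],
    [1, -0.04, -0.0586, -0.12, -0.18],
    [1, -0.056, -0.082, -0.12, -0.25],
    [1, -0.072, -0.1055, -0.12, -0.32],
    [1, -0.088, -0.129, -0.12, -0.39],
    [1, -0.104, -0.1525, -0.12, -0.46],
    [1, -0.12, -0.176, -0.12, -0.52],
    [1, -0.134, -0.1965, -0.12, -0.56],
    [1, -0.144, -0.211, -0.12, -0.59],
    [1, -0.148, -0.217, -0.12, -0.599],
    [1, -0.148, -0.217, -0.12, -0.599],
    [1, -0.148, -0.217, -0.12, -0.599],
    [1, -0.148, -0.217, -0.12, -0.599]
  ]
}}

```text
time: 9.1
tool_pos: [0.4681, 0.0036, 0.2886]
tool_rot: [3.141, 0.0, -3.141]
contact_force: [-0.3, -0.1, -4.9]
opening: 0.0116
grip_force: 30.0
```

```bash
python3 - <<'E'
from h import *
for n in("side","scene"):
    c,s=grab(n,3)
    P=cloud(c); print(n)
    q=P[sel(P,[.45,-.06,.25],[.49,.065,.278])&(np.abs(P[...,1]-.003)>.012)]
    if len(q): print(" pin?",len(q),np.median(q,0).round(4),q.min(0).round(3),q.max(0).round(3))
    q=P[sel(P,[.42,-.05,.2],[.51,.05,.218])]
    print(" lid",len(q),np.median(q,0).round(4),cv2.minEnclosingCircle(q[:,:2].astype(np.float32)))
    q=P[sel(P,[.578,-.04,.2],[.6,.04,.26])]; l=q[q[:,1]>.003];r=q[q[:,1]<.003]
    print(" prongs bottoms",len(l),len(r),np.median(l,0).round(4),np.median(r,0).round(4))
    q=P[sel(P,[.55,-.04,.243],[.575,.04,.26])]; print(" tips",len(q),np.median(q[q[:,1]>.003],0).round(4),np.median(q[q[:,1]<.003],0).round(4))
print(s["tool_pos"],s["tool_rot"],s["time"])
a=np.load("pics/side3.npz")["img"][100:270,220:420]; b=np.load("pics/scene3.npz")["img"][80:250,240:440]
cv2.imwrite("pics/c3.png",cv2.resize(np.hstack([a,b])[...,::-1],None,fx=2,fy=2,interpolation=cv2.INTER_CUBIC))
E
```

```text
side
 pin? 34 [ 0.4663 -0.0264  0.2676] [ 0.463 -0.043  0.261] [ 0.47  -0.01   0.272]
 lid 384 [ 0.4625 -0.0053  0.2117] ((0.46639442443847656, 0.001978985033929348), 0.034506380558013916)
 prongs bottoms 28 29 [0.5905 0.0226 0.2292] [ 0.5887 -0.021   0.2284]
 tips 25 [0.5685 0.0224 0.2498] [ 0.5682 -0.0218  0.2493]
scene
 pin? 100 [0.469  0.0033 0.2683] [ 0.463 -0.039  0.262] [0.473 0.048 0.271]
 lid 477 [ 0.4766 -0.0016  0.2126] ((0.46856772899627686, 0.004449873231351376), 0.034905798733234406)
 prongs bottoms 44 45 [0.5855 0.0255 0.2296] [ 0.5839 -0.018   0.2301]
 tips 48 [0.5719 0.0257 0.2492] [ 0.5715 -0.0178  0.2497]
[0.46814471 0.00357109 0.28856239] [ 3.14148874e+00  9.64140065e-05 -3.14072476e+00] 9.15
```

View pics/c3.png

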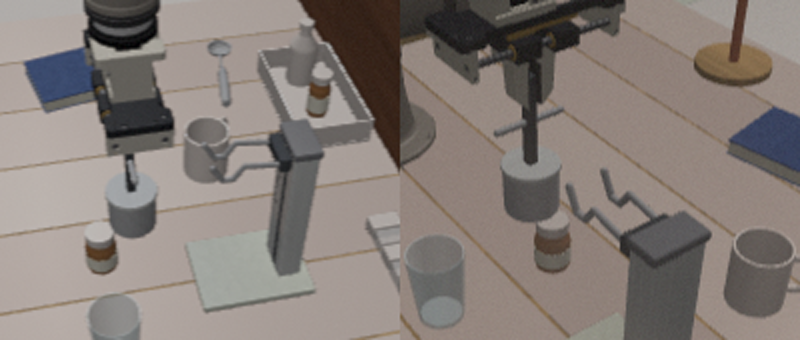

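The canister hangs plumb, its pin parallel to the prong pair and level with the hook's approach height (pin centre ≈0.265, lid 0.212). Slide in along +x.

Request:
{"api": "step_arm", "payload": {
  "plan": [
    [1, -0.004, 0, 0, 0],
    [1, -0.012, 0, 0, 0],
    [1, -0.024, -0.001, 0, 0],
    [1, -0.036, -0.001, 0, 0],
    [1, -0.048, -0.001, 0, 0],
    [1, -0.06, -0.001, 0, 0],
    [1, -0.072, -0.001, 0, 0],
    [1, -0.084, -0.001, 0, 0],
    [1, -0.096, -0.001, 0, 0],
    [1, -0.107, -0.001, 0, 0],
    [1, -0.115, -0.001, 0, 0],
    [1, -0.12, -0.001, 0, 0],
    [1, -0.12, -0.001, 0, 0],
    [1, -0.12, -0.001, 0, 0],
    [1, -0.12, -0.001, 0, 0]
  ]
}}

```text
time: 11.08
tool_pos: [0.5879, 0.0021, 0.2887]
tool_rot: [-3.142, 0.0, -3.141]
contact_force: [-0.2, -0.0, -3.4]
opening: 0.0117
grip_force: 30.0
```

```bash
python3 - <<'E'
from h import *
for n in("side","scene"):
    c,s=grab(n,4)
    P=cloud(c); print(n)
    q=P[sel(P,[.57,-.06,.255],[.605,.065,.278])&(np.abs(P[...,1]-.003)>.012)]
    if len(q): print(" pin?",len(q),np.median(q,0).round(4),q.min(0).round(3),q.max(0).round(3))
    q=P[sel(P,[.54,-.05,.203],[.64,.05,.218])]
    print(" lid",len(q),cv2.minEnclosingCircle(q[:,:2].astype(np.float32)),np.median(q[:,2]))
    q=P[sel(P,[.55,-.04,.241],[.578,.04,.258])]; print(" tips",len(q),np.median(q,0).round(4))
print(F(8),s["tool_pos"],s["time"])
E
```

```text
side
 pin? 39 [ 0.5848 -0.026   0.2679] [ 0.582 -0.044  0.264] [0.59  0.044 0.271]
 lid 290 ((0.5840051770210266, 0.00010881773050641641), 0.03507973253726959) 0.21174882439785042
 tips 26 [0.5689 0.0007 0.2496]
scene
 pin? 117 [ 0.5888 -0.0101  0.2687] [ 0.583 -0.04   0.263] [0.592 0.048 0.272]
 lid 428 ((0.5872184038162231, 0.003566601313650608), 0.034055035561323166) 0.21296114115267487
 tips 23 [ 0.5742 -0.0146  0.2439]
(array([-0.1 ,  0.3 , -3.89]), array([0.55, 0.42, 0.58])) [0.58795595 0.00210258 0.28871182] 11.125
```

Request:
{"api": "step_arm", "payload": {
  "plan": [
    [1, 0, 0, 0.003, 0],
    [1, 0, 0, 0.007, 0],
    [1, 0, 0, 0.011, 0],
    [1, 0, 0, 0.015, 0],
    [1, 0, 0, 0.018, 0],
    [1, 0, 0, 0.021, 0],
    [1, 0, 0, 0.023, 0],
    [1, 0, 0, 0.025, 0],
    [1, 0, 0, 0.0265, 0],
    [1, 0, 0, 0.028, 0],
    [1, 0, 0, 0.0295, 0],
    [1, 0, 0, 0.031, 0],
    [1, 0, 0, 0.0325, 0],
    [1, 0, 0, 0.034, 0],
    [1, 0, 0, 0.0355, 0],
    [1, 0, 0, 0.037, 0],
    [1, 0, 0, 0.0385, 0],
    [1, 0, 0, 0.04, 0],
    [1, 0, 0, 0.04, 0],
    [1, 0, 0, 0.04, 0]
  ]
}}

```text
time: 14.08
tool_pos: [0.5882, 0.0021, 0.2486]
tool_rot: [-3.142, 0.0, -3.141]
contact_force: [0.2, -0.1, -3.1]
opening: 0.0116
grip_force: 30.0
```

```bash
python3 - <<'E'
from h import *
for n in("side","scene"):
    c,s=grab(n,5)
print(F(10),s["tool_pos"],s["tool_rot"],s["time"])
a=np.load("pics/side5.npz")["img"][120:270,290:420]; b=np.load("pics/scene5.npz")["img"][110:260,290:420]
cv2.imwrite("pics/c5.png",cv2.resize(np.hstack([a,b])[...,::-1],None,fx=3,fy=3,interpolation=cv2.INTER_CUBIC))
E
```

```text
(array([ 0.29,  0.05, -3.21]), array([0.47, 0.37, 0.28])) [0.58817247 0.00207235 0.24861708] [-3.14158345e+00  1.75708343e-04 -3.14147433e+00] 14.125
```

View pics/c5.png

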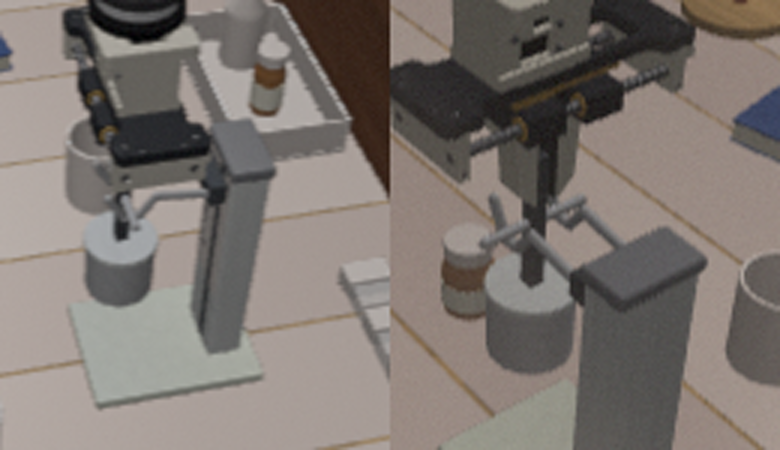

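The pin lies across both troughs (left crop about (120,205), right crop (480,245)–(585,205)) and the force has dropped by ~0.9 N. Keep easing down.

Request:
{"api": "step_arm", "payload": {
  "plan": [
    [1, 0, 0, 0.001, 0],
    [1, 0, 0, 0.0025, 0],
    [1, 0, 0, 0.004, 0],
    [1, 0, 0, 0.0055, 0],
    [1, 0, 0, 0.007, 0],
    [1, 0, 0, 0.0085, 0],
    [1, 0, 0, 0.01, 0],
    [1, 0, 0, 0.0115, 0],
    [1, 0, 0, 0.013, 0],
    [1, 0, 0, 0.0145, 0],
    [1, 0, 0, 0.016, 0],
    [1, 0, 0, 0.0175, 0],
    [1, 0, 0, 0.019, 0],
    [1, 0, 0, 0.0205, 0],
    [1, 0, 0, 0.022, 0],
    [1, 0, 0, 0.0235, 0],
    [1, 0, 0, 0.0245, 0],
    [1, 0, 0, 0.025, 0],
    [1, 0, 0, 0.025, 0]
  ]
}}

```text
time: 17.05
tool_pos: [0.5882, 0.0021, 0.2236]
tool_rot: [-3.142, 0.0, -3.141]
contact_force: [-0.1, 0.2, -0.4]
opening: 0.0117
grip_force: 30.0
```

```bash
python3 - <<'E'
from h import *
c,s=grab("scene",6); print(F(25),s["tool_pos"],s["time"])
E
```

```text
(array([ 0.23,  0.02, -0.53]), array([0.57, 0.66, 0.47])) [0.58819636 0.00207244 0.22359738] 17.05
```

Request:
{"api": "step_arm", "payload": {
  "plan": [
    [1, 0, 0, 0.001, 0],
    [1, 0, 0, 0.002, 0],
    [1, 0, 0, 0.003, 0],
    [1, 0, 0, 0.004, 0],
    [1, 0, 0, 0.005, 0],
    [1, 0, 0, 0.0055, 0],
    [1, 0, 0, 0.006, 0],
    [1, 0, 0, 0.006, 0]
  ]
}}

```text
time: 19.35
tool_pos: [0.5882, 0.0021, 0.2176]
tool_rot: [3.142, 0.0, -3.141]
contact_force: [0.8, 0.5, 0.1]
opening: 0.0118
grip_force: 30.0
```

```bash
python3 - <<'E'
from h import *
c,s=grab("scene",7); print(F(45),s["tool_pos"],s["time"])
E
```

```text
(array([ 0.28, -0.14,  0.15]), array([0.51, 0.42, 0.48])) [0.58816247 0.00209914 0.21755289] 19.35
```

Request:
{"api": "step_arm", "payload": {
  "plan": [
    [1, 0, 0, 0, 0],
    [1, 0, 0, 0, 0],
    [1, 0, 0, 0, 0],
    [1, 0, 0, 0, 0],
    [1, 0, 0, 0, 0],
    [1, 0, 0, 0, 0]
  ],
  "grip_force": 3
}}

```text
time: 22.4
tool_pos: [0.5882, 0.0022, 0.2175]
tool_rot: [3.141, 0.0, -3.141]
contact_force: [-0.3, 0.3, 0.4]
opening: 0.0119
grip_force: 3.0
```

Request:
{"api": "step_arm", "payload": {
  "plan": [
    [0.7, 0, 0, 0, 0],
    [0.65, 0, 0, 0, 0],
    [0.55, 0, 0, 0, 0],
    [0.4, 0, 0, 0, 0],
    [0.2, 0, 0, 0, 0],
    [0, 0, 0, 0, 0],
    [-0.3, 0, 0, 0, 0],
    [-0.6, 0, 0, 0, 0],
    [-0.6, 0, 0, 0, 0],
    [-0.6, 0, 0, 0, 0]
  ]
}}

```text
time: 23.65
tool_pos: [0.5882, 0.0021, 0.2175]
tool_rot: [-3.142, 0.0, -3.141]
contact_force: [0.9, -0.6, -0.1]
opening: 0.0731
grip_force: 0.0
```

```bash
cat >> h.py <<'E'
def can(P,tag=""):
    q=P[sel(P,[.54,-.05,.12],[.65,.055,.19])]; lz=np.median(q[:,2]); print(tag,"lid",len(q),np.round(cv2.minEnclosingCircle(q[np.abs(q[:,2]-lz)<.008][:,:2].astype(np.float32))[0],4),lz.round(4))
E
python3 - <<'E'
from h import *
can(cloud(dict(np.load("pics/scene7.npz"))),"before")
for i in range(3):
    c,s=grab("scene",f"8{i}"); can(cloud(c),i)
c,s=grab("side","8"); can(cloud(c),"side")
print(s["tool_pos"],s["time"],s["opening"],s["contact_force"])
E
```

```text
before lid 650 [0.588  0.0035] 0.1416
0 lid 651 [0.5872 0.0038] 0.1432
1 lid 657 [0.5868 0.0027] 0.1431
2 lid 651 [0.5865 0.0036] 0.143
side lid 414 [0.5846 0.0009] 0.142
[0.58815344 0.00207365 0.21758202] 23.8 0.07359678294812315 [-0.8131117  -0.47178234  0.11691885]
```

Moved only ~1.5 mm on release. Let it hang for several seconds.

Request:
{"api": "step_arm", "payload": {
  "plan": [
    [-0.6, 0, 0, 0, 0],
    [-0.6, 0, 0, 0, 0],
    [-0.6, 0, 0, 0, 0],
    [-0.6, 0, 0, 0, 0],
    [-0.6, 0, 0, 0, 0],
    [-0.6, 0, 0, 0, 0],
    [-0.6, 0, 0, 0, 0],
    [-0.6, 0, 0, 0, 0],
    [-0.6, 0, 0, 0, 0],
    [-0.6, 0, 0, 0, 0],
    [-0.6, 0, 0, 0, 0],
    [-0.6, 0, 0, 0, 0],
    [-0.6, 0, 0, 0, 0],
    [-0.6, 0, 0, 0, 0],
    [-0.6, 0, 0, 0, 0],
    [-0.6, 0, 0, 0, 0],
    [-0.6, 0, 0, 0, 0],
    [-0.6, 0, 0, 0, 0],
    [-0.6, 0, 0, 0, 0],
    [-0.6, 0, 0, 0, 0]
  ]
}}

```text
time: 26.35
tool_pos: [0.5882, 0.0021, 0.2176]
tool_rot: [-3.142, 0.0, -3.141]
contact_force: [-0.6, -0.4, -0.2]
opening: 0.0733
grip_force: 0.0
```

Request:
{"api": "step_arm", "payload": {
  "plan": [
    [-0.6, 0, 0, 0, 0],
    [-0.6, 0, 0, 0, 0],
    [-0.6, 0, 0, 0, 0],
    [-0.6, 0, 0, 0, 0],
    [-0.6, 0, 0, 0, 0],
    [-0.6, 0, 0, 0, 0],
    [-0.6, 0, 0, 0, 0],
    [-0.6, 0, 0, 0, 0],
    [-0.6, 0, 0, 0, 0],
    [-0.6, 0, 0, 0, 0],
    [-0.6, 0, 0, 0, 0],
    [-0.6, 0, 0, 0, 0]
  ]
}}

```text
time: 27.85
tool_pos: [0.5882, 0.0021, 0.2175]
tool_rot: [-3.142, 0.0, -3.141]
contact_force: [0.0, -0.0, -0.2]
opening: 0.0735
grip_force: 0.0
```

```bash
python3 - <<'E'
from h import *
for i in range(4):
    c,s=grab("scene",f"9{i}"); can(cloud(c),i)
c,s=grab("side","9"); can(cloud(c),"side")
print(s["tool_pos"],s["time"],s["opening"])
a=c["img"][120:270,290:420]; b=np.load("pics/scene93.npz")["img"][110:260,290:420]
cv2.imwrite("pics/c9.png",cv2.resize(np.hstack([a,b])[...,::-1],None,fx=3,fy=3,interpolation=cv2.INTER_CUBIC))
E
```

```text
0 lid 655 [0.5877 0.0023] 0.1431
1 lid 651 [0.5872 0.0023] 0.1433
2 lid 651 [0.588  0.0035] 0.1432
3 lid 653 [0.5872 0.0039] 0.1431
side lid 417 [0.5844 0.0007] 0.1422
[0.58814895 0.00210414 0.21754203] 28.05 0.07348252378011566
```

View pics/c9.png

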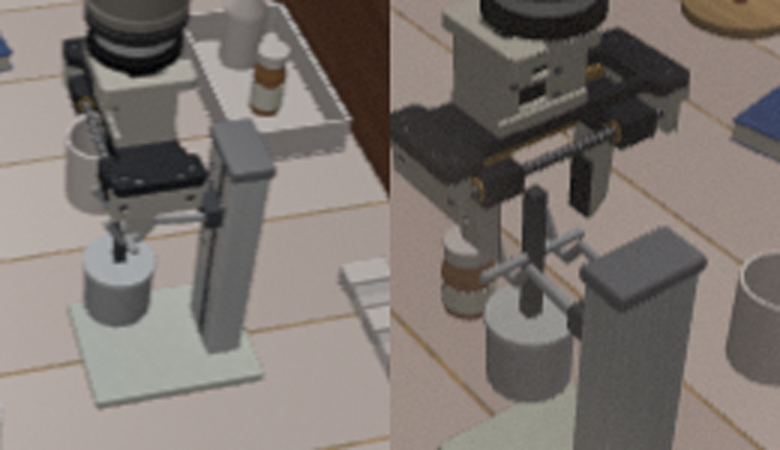

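It hangs free on both prongs between the open fingers, still to 0.2 mm over 4 s. Grip the stem again.

Request:
{"api": "step_arm", "payload": {
  "plan": [
    [-0.3, 0, 0, -0.0015, 0],
    [0, 0, 0, -0.0015, 0],
    [0.2, 0, 0, -0.0015, 0],
    [0.4, 0, 0, -0.0015, 0],
    [0.5, 0, 0, -0.0015, 0],
    [0.6, 0, 0, -0.0015, 0],
    [0.65, 0, 0, -0.0015, 0],
    [0.7, 0, 0, -0.0015, 0],
    [0.75, 0, 0, -0.0015, 0],
    [0.8, 0, 0, -0.0015, 0],
    [1, 0, 0, -0.0015, 0],
    [1, 0, 0, -0.0015, 0],
    [1, 0, 0, -0.0015, 0]
  ],
  "grip_force": 10
}}

```text
time: 29.72
tool_pos: [0.5882, 0.0021, 0.2191]
tool_rot: [3.141, 0.0, -3.141]
contact_force: [-0.1, 0.2, 0.5]
opening: 0.0121
grip_force: 10.0
```

Request:
{"api": "step_arm", "payload": {
  "plan": [
    [1, 0, 0, 0, 0],
    [1, 0, 0, 0, 0],
    [1, 0, 0, 0, 0],
    [1, 0, 0, 0, 0]
  ],
  "grip_force": 30
}}

```text
time: 30.22
tool_pos: [0.5882, 0.0021, 0.219]
tool_rot: [3.142, 0.0, -3.141]
contact_force: [-0.3, 0.7, -0.1]
opening: 0.012
grip_force: 30.0
```

Request:
{"api": "step_arm", "payload": {
  "plan": [
    [1, 0, 0, -0.001, 0],
    [1, 0, 0, -0.0025, 0],
    [1, 0, 0, -0.0045, 0],
    [1, 0, 0, -0.0065, 0],
    [1, 0, 0, -0.0085, 0],
    [1, 0, 0, -0.0105, 0],
    [1, 0, 0, -0.0125, 0],
    [1, 0, 0, -0.0145, 0],
    [1, 0, 0, -0.0165, 0],
    [1, 0, 0, -0.0185, 0],
    [1, 0, 0, -0.0205, 0],
    [1, 0, 0, -0.0225, 0],
    [1, 0, 0, -0.0245, 0],
    [1, 0, 0, -0.0265, 0],
    [1, 0, 0, -0.0285, 0],
    [1, 0, 0, -0.03, 0],
    [1, 0, 0, -0.0315, 0],
    [1, 0, 0, -0.033, 0],
    [1, 0, 0, -0.0345, 0],
    [1, 0, 0, -0.036, 0]
  ]
}}

```text
time: 32.72
tool_pos: [0.5881, 0.002, 0.255]
tool_rot: [-3.141, -0.0, -3.141]
contact_force: [0.6, 0.7, -3.5]
opening: 0.0115
grip_force: 30.0
```

Request:
{"api": "step_arm", "payload": {
  "plan": [
    [1, 0, 0, -0.0012, 0],
    [1, 0, 0, -0.0024, 0],
    [1, 0, 0, -0.0036, 0],
    [1, 0, 0, -0.005, 0],
    [1, 0, 0, -0.0065, 0],
    [1, 0, 0, -0.0085, 0],
    [1, 0, 0, -0.011, 0],
    [1, 0, 0, -0.014, 0],
    [1, 0, 0, -0.018, 0],
    [1, 0, 0, -0.022, 0],
    [1, 0, 0, -0.026, 0],
    [1, 0, 0, -0.03, 0],
    [1, 0, 0, -0.0325, 0],
    [1, 0, 0, -0.034, 0],
    [1, 0, 0, -0.034, 0]
  ]
}}

```text
time: 34.6
tool_pos: [0.5882, 0.0021, 0.2891]
tool_rot: [-3.142, 0.0, -3.141]
contact_force: [-0.2, 0.3, -4.2]
opening: 0.0119
grip_force: 30.0
```

```bash
python3 - <<'E'
from h import *
for n in("side","scene"):
    c,s=grab(n,10)
    P=cloud(c)
    q=P[sel(P,[.57,-.06,.255],[.605,.065,.28])&(np.abs(P[...,1]-.003)>.012)]
    print(n," pin",len(q),np.median(q,0).round(4),q.min(0).round(3),q.max(0).round(3))
    q=P[sel(P,[.54,-.05,.203],[.64,.05,.218])]
    print(" lid",len(q),np.round(cv2.minEnclosingCircle(q[:,:2].astype(np.float32))[0],4),np.median(q[:,2]))
    q=P[sel(P,[.605,-.04,.2],[.65,.04,.258])]; print(" prong back",len(q),np.median(q[:,2]))
print(s["tool_pos"],s["time"],s["contact_force"])
E
```

```text
side  pin 37 [ 0.5853 -0.0254  0.2681] [ 0.582 -0.044  0.264] [0.59  0.045 0.27 ]
 lid 282 [5.853e-01 1.000e-04] 0.21237521152198782
 prong back 149 0.2439458431471106
scene  pin 116 [ 0.5891 -0.0111  0.2689] [ 0.584 -0.041  0.263] [0.592 0.047 0.272]
 lid 430 [0.5877 0.0034] 0.21311643134163527
 prong back 321 0.2416308790256691
[0.5881054  0.00206414 0.28898106] 34.65 [-0.46145529  0.76352741 -3.61361195]
```

Request:
{"api": "step_arm", "payload": {
  "plan": [
    [1, 0.005, 0, 0, 0],
    [1, 0.015, 0, 0, 0],
    [1, 0.028, 0, 0, 0],
    [1, 0.042, 0, 0, 0],
    [1, 0.056, 0, 0, 0],
    [1, 0.07, 0, 0, 0],
    [1, 0.084, 0, 0, 0],
    [1, 0.097, -0.003, 0, 0],
    [1, 0.108, -0.012, 0, 0],
    [1, 0.115, -0.027, 0, 0],
    [1, 0.118, -0.045, 0, 0],
    [1, 0.12, -0.065, 0, 0],
    [1, 0.12, -0.085, 0, 0],
    [1, 0.12, -0.105, 0, 0],
    [1, 0.12, -0.125, 0, 0],
    [1, 0.119, -0.145, 0, 0],
    [1, 0.118, -0.165, 0, 0],
    [1, 0.117, -0.185, 0, 0],
    [1, 0.116, -0.205, 0, 0],
    [1, 0.116, -0.225, 0, 0]
  ]
}}

```text
time: 37.2
tool_pos: [0.4723, -0.2243, 0.289]
tool_rot: [3.142, 0.0, -3.141]
contact_force: [0.5, -0.2, -4.2]
opening: 0.0116
grip_force: 30.0
```

Request:
{"api": "step_arm", "payload": {
  "plan": [
    [1, -0.001, -0.02, 0, 0],
    [1, -0.002, -0.04, 0, 0],
    [1, -0.003, -0.058, 0, 0],
    [1, -0.003, -0.073, 0, 0],
    [1, -0.003, -0.084, 0, 0],
    [1, -0.003, -0.09, 0, 0],
    [1, -0.003, -0.092, 0, 0],
    [1, -0.003, -0.092, 0.02, 0],
    [1, -0.003, -0.092, 0.045, 0],
    [1, -0.003, -0.092, 0.07, 0],
    [1, -0.003, -0.092, 0.09, 0],
    [1, -0.003, -0.092, 0.1, 0],
    [1, -0.003, -0.092, 0.1, 0],
    [1, -0.003, -0.092, 0.1, 0]
  ]
}}

```text
time: 38.95
tool_pos: [0.4757, -0.3152, 0.1901]
tool_rot: [-3.14, 0.001, -3.141]
contact_force: [0.2, -0.1, -3.5]
opening: 0.0118
grip_force: 30.0
```

```bash
python3 - <<'E'
from h import *
for n in("side","scene"):
    c,s=grab(n,11)
    P=cloud(c)
    q=P[sel(P,[.42,-.37,.105],[.53,-.26,.118])]
    print(n," lid",len(q),np.round(cv2.minEnclosingCircle(q[:,:2].astype(np.float32)),4) if 0 else np.round(cv2.minEnclosingCircle(q[:,:2].astype(np.float32))[0],4),np.median(q[:,2]))
print(s["tool_pos"],s["tool_rot"],s["time"],s["contact_force"])
a=np.load("pics/side11.npz")["img"][250:400,230:400]; b=np.load("pics/scene11.npz")["img"][180:330,110:280]
cv2.imwrite("pics/c11.png",cv2.resize(np.hstack([a,b])[...,::-1],None,fx=2.3,fy=2.3,interpolation=cv2.INTER_CUBIC))
E
```

```text
side  lid 219 [ 0.4722 -0.3173] 0.11323671260517808
scene  lid 643 [ 0.4743 -0.3126] 0.11435972041902845
[ 0.47568916 -0.31524958  0.19007516] [-3.14033183e+00  1.55797710e-03 -3.14129983e+00] 39.0 [ 0.1503015  -0.22322798 -3.14856711]
```

View pics/c11.png

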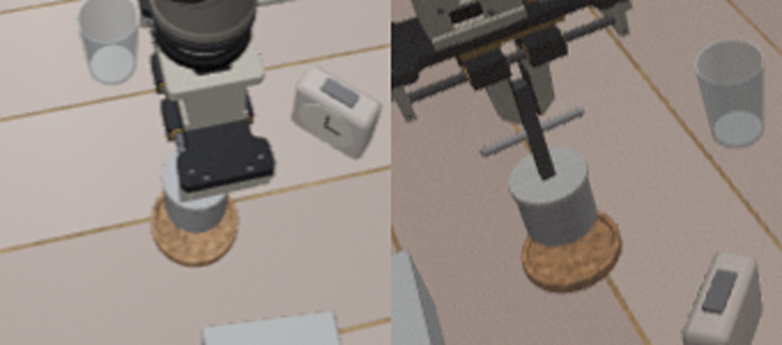

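The canister hangs upright directly over the coaster (left crop (195,225), right crop (572,248)), centred within 2 mm. Lower it gently.

Request:
{"api": "step_arm", "payload": {
  "plan": [
    [1, 0, 0, 0.005, 0],
    [1, 0, 0, 0.011, 0],
    [1, 0, 0, 0.017, 0],
    [1, 0, 0, 0.023, 0],
    [1, 0, 0, 0.028, 0],
    [1, 0, 0, 0.032, 0],
    [1, 0, 0, 0.035, 0],
    [1, 0, 0, 0.037, 0],
    [1, 0, 0, 0.0385, 0],
    [1, 0, 0, 0.0395, 0],
    [1, 0, 0, 0.0405, 0],
    [1, 0, 0, 0.0412, 0],
    [1, 0, 0, 0.0419, 0],
    [1, 0, 0, 0.0426, 0],
    [1, 0, 0, 0.0433, 0],
    [1, 0, 0, 0.0438, 0],
    [1, 0, 0, 0.0438, 0],
    [1, 0, 0, 0.0438, 0]
  ]
}}

```text
time: 41.3
tool_pos: [0.4754, -0.3151, 0.1466]
tool_rot: [-3.141, 0.001, -3.141]
contact_force: [-2.6, 1.3, 6.1]
opening: 0.0119
grip_force: 30.0
```

```bash
python3 - <<'E'
from h import *
c,s=grab("scene",12); print(F(12),s["tool_pos"],s["time"])
E
```

```text
(array([-2.16,  1.94,  6.14]), array([0.39, 0.39, 0.49])) [ 0.47543658 -0.31509463  0.14655105] 41.3
```

Bottomed at the expected floor height, pressing slightly; ease off and release.

Request:
{"api": "step_arm", "payload": {
  "plan": [
    [1, 0, 0, -0.0002, 0],
    [1, 0, 0, -0.0004, 0],
    [1, 0, 0, -0.0004, 0],
    [1, 0, 0, -0.0004, 0]
  ]
}}

```text
time: 42.45
tool_pos: [0.4754, -0.3151, 0.1466]
tool_rot: [-3.141, 0.001, -3.141]
contact_force: [-1.0, 1.8, 6.5]
opening: 0.0121
grip_force: 30.0
```

Request:
{"api": "step_arm", "payload": {
  "plan": [
    [1, 0, 0, 0, 0],
    [1, 0, 0, 0, 0],
    [1, 0, 0, 0, 0]
  ],
  "grip_force": 5
}}

```text
time: 42.82
tool_pos: [0.4756, -0.3151, 0.1465]
tool_rot: [-3.141, 0.001, -3.141]
contact_force: [-1.5, 1.1, 6.0]
opening: 0.0117
grip_force: 5.0
```

Request:
{"api": "step_arm", "payload": {
  "plan": [
    [0.7, 0, 0, 0, 0],
    [0.6, 0, 0, 0, 0],
    [0.4, 0, 0, 0, 0],
    [0.2, 0, 0, 0, 0],
    [-0.2, 0, 0, 0, 0],
    [-0.6, 0, 0, 0, 0],
    [-1, 0, 0, 0, 0],
    [-1, 0, 0, 0, 0],
    [-1, 0, 0, 0, 0],
    [-1, 0, 0, 0, 0]
  ]
}}

```text
time: 44.08
tool_pos: [0.4752, -0.3149, 0.1456]
tool_rot: [3.142, 0.0, -3.141]
contact_force: [0.8, -0.0, 0.5]
opening: 0.0902
grip_force: 0.0
```

Request:
{"api": "step_arm", "payload": {
  "plan": [
    [-1, 0, 0, -0.01, 0],
    [-1, 0, 0, -0.03, 0],
    [-1, 0, 0, -0.06, 0],
    [-1, 0, 0, -0.1, 0],
    [-1, 0, 0, -0.13, 0],
    [-1, 0, 0, -0.15, 0],
    [-1, 0, 0, -0.15, 0],
    [-1, 0, 0, -0.15, 0]
  ]
}}

```text
time: 45.08
tool_pos: [0.4749, -0.3147, 0.2949]
tool_rot: [3.141, -0.001, -3.141]
contact_force: [-0.5, 1.0, -0.1]
opening: 0.0918
grip_force: 0.0
```

```bash
python3 - <<'E'
from h import *
for n in("side","scene"):
    c,s=grab(n,13)
    P=cloud(c)
    q=P[sel(P,[.42,-.37,.062],[.53,-.26,.078])]
    print(n," lid",len(q),np.round(cv2.minEnclosingCircle(q[:,:2].astype(np.float32))[0],4),np.median(q[:,2]))
print(s["tool_pos"],s["time"],s["contact_force"])
a=np.load("pics/side13.npz")["img"][230:400,230:400]; b=np.load("pics/scene13.npz")["img"][160:330,110:280]
cv2.imwrite("pics/c13.png",cv2.resize(np.hstack([a,b])[...,::-1],None,fx=2.3,fy=2.3,interpolation=cv2.INTER_CUBIC))
E
```

```text
side  lid 544 [ 0.4738 -0.316 ] 0.06992477405790334
scene  lid 626 [ 0.4745 -0.3124] 0.0708930788073506
[ 0.47485291 -0.31458815  0.29456657] 45.125 [-0.86808051 -0.10788982  0.46459401]
```

View pics/c13.png

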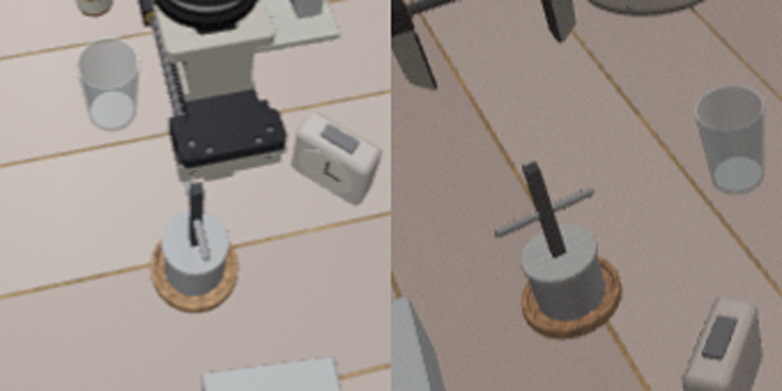

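The canister stands upright and centred in the recess (left crop (195,260), right crop (570,290)). Its lid is at 0.070, which matches the recess floor plus 62 mm, and the gripper is clear.

```bash
python3 -c "
from cell import *
print(hand_in())"
```

```text
the job is handed in; nothing more can be done
None
```

The canister was hung on the scale, left free and still for about 4 s (weight about 4 N, roughly 0.41 kg), then lifted off and set upright in the coaster recess; the job was handed in at about 45 s.

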